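# Free the sprung hook of a sample cabinet with its key and drop the door open

## Robot

A 6-joint arm with a two-finger parallel gripper is mounted at the origin on the work surface. World frame = base frame: x ahead of the robot, y to its left, z up, the work surface at z = 0. Lengths are in m, angles in rad, forces in N, time in s.
With the tool pointing down it reaches from about 0.375 to 0.9 m from the base axis. Payload 3.1 kg.
Tool frame: the origin (TCP) lies at the very end of the fingers, on their centre line; the grasp point (between the pads) lies 19 mm behind it; z points along the fingers, x is the direction in which the jaws open and shut, and the axes are right-handed (so a half turn about z gives the same grasp; the last joint's range is limited). The gripper opens to 87 mm and grips with 3 to 60 N. Pads are 19 mm wide; open, the fingers measure 117 mm over their backs; the gripper's body (75 mm by 190 mm) begins 51 mm behind the grasp point.
Start: joints at [1.105, 0.527, 1.433, -0, 1.181, -0.178], TCP at [0.177, 0.599, 0.223] pointing down, gripper open.
Joint ranges: [-3.08, 3.08], [-0.75, 2.2], [0.22, 2.44], [-1.43, 4.57], [0, 2.65], [-2.85, 2.85]. Speed limits (rad/s): [2.79, 2.79, 3.14, 3.14, 3.14, 3.14].

## Interface

Orientations are given as a unit quaternion [x, y, z, w].
In Python, from rig import robot gives the robot as it stands. The module is installed in compiled form; this text tells all that it offers.
- The arm moves only by the shell command python3 -m creep 'ROWS' [OPENING] [FORCE]. ROWS is a JSON object of lists of equal length, an entry for each row: "dp": the shift along the tool's x, y, z in cm, a list of three; "turn": the turn, a rotation vector about the tool's x, y, z in degrees, a list of three. In form: {"dp": [[x, y, z], ...], "turn": [[wx, wy, wz], ...]}. A call has 1 to 20 rows; each row shifts and turns the commanded pose from where the row before left it, along the tool's axes as they then stand; what a row does not reach is not made up. A row lasts 1/10 s, in which the tool goes at most 50 mm and 8.59 degrees, less where a joint would pass 70% of its speed; a pose out of reach is approached as far as the arm can. A call is refused whole if a number of a shift passes 5 or a number of a turn 8.59, either way. A call with a gripper value outside its range is refused whole. OPENING is the gripper command: -1 is fully open, 1 is shut, values between are in proportion, set as the call begins (- or left out, the last holds). The fingers move at their own pace and stop on an object; FORCE is the grip in N (left out, the last holds). Time passes only in rows, so rows that do not move let the fingers close. It gives the time, the measured TCP pose, the force and the opening at its end, in the units of the state.
- robot.get_obs(): the state, without advancing time (a new reading comes with each control period).
- robot.camera(name): name is "scene" or "top"; returns the picture (400x640x3 uint8, red, green, blue); there is no depth.
- robot.calibration(name): a dict with "fx", "fy", "cx", "cy" (pixels), "dist_coeffs" ([k1, k2, p1, p2, k3] as OpenCV has them; the pictures are not rectified), "rvec" (rotation vector, rad) and "tvec" (3), from world to camera coordinates, as OpenCV has them. Camera axes: x right, y down, z forward; pixel columns grow to the right and rows downward; lengths in m; the calibration is good to about 2 mm. A picture is of the moment at which its call begins. calibration takes no time and is no camera call.
- robot.hand_in(): hands the job in, once; it reports no verdict.
Trained networks look in the newest picture that a camera, given by its name, has taken for a name from the list of things; names that differ only in an ending like _2 or _b are one class to them, and where a whole thing is asked for, a point or a joint stands for the part that bears it (a point fixed in the world has none). Each returns a list of dicts, best first, with "confidence" (0 to 1); they miss things now and then, are a little off and sometimes report something else, mostly with a low value. They report only what shows in the picture. A call takes as long as a camera call. They do not tell look-alikes from the thing itself.
- robot.masks_of(name, camera): "pixels" (400x640 bool, what is visible of it).
- robot.tip_of(name, camera): "point" ([x, y, z] in m, in the coordinates of the camera as it stood for that picture, good to about 4 mm: a listed point, or the origin of a listed thing).
The state is a dict: "time": time; "q": joint angles; "joint_velocities": joint speeds; "joint_torque": joint torques, N m; "position": TCP position; "tool_rot": TCP orientation; "ft_force": force on the tool from outside, world axes, zero at the start; "moment": the same for the moment, N m; "grip_width": finger opening in m.
Only numpy, scipy, OpenCV 4.12 (cv2) and the standard library are available. Lean on these libraries where they do the work, as an engineer would, in place of code of your own. Each camera call takes 0.05 s, during which the arm holds its last target.

## Task

Open the sample cabinet: take the flat key from its stand, feel along the gap at the top of the door for the hidden sprung hook, press the hook down gently with the key and, keeping it down, push the door outwards until it drops fully open. Then put the key back in its stand, upright and fully home, and let go; leave the bottle, beaker and jar where they are and never force the door or hook.

Things in the scene. Friction and masses are not known exactly. Their poses are not given: they have to be found in the camera images.
- cabinet: white cabinet on the bench, 220 deep (x) x 300 wide (y) x 200 mm high, open front closed by a grey drop-down door. It does not move. Origin at bench level, at mid-width, in the plane of the closed door's inner face; x points into the cabinet (away from the door), y along its width, z up.
- gap (a point): centre of the narrow gap in the cabinet's top, level with the top surface (200 mm up). The gap lies between the closed door's inner face and the edge of the cabinet's top: 18 mm across (cabinet x), 150 mm long (cabinet y). That edge is a rigid downturned lip, 24 mm deep, 5 mm thick. Below, all is free for 60 mm except the hook, which spans the gap, its flat top at rest 34 mm below this point.
- hook (a joint): how far the sprung hook is pressed down (m): 0 at rest, clear of the lip from 0.007, hard stop at 0.014. It gives way at about 5 N and takes about 10 N near the stop; it springs back when let go. Carried by the door, it moves out with it and must stay down until the door is 0.1 rad (16 mm at the top) open. Its nose is turned up behind the lip and lets the shut door move only 2 to 5 mm.
- door (a joint): angle of the door (rad): 0 shut, grows as its top swings outwards (to cabinet -x) and down, stops at 1.5, nearly flat. The stiff hinge holds the door below about 0.3 rad; pushed beyond about 0.5 rad it sinks open by itself. The hinge line runs along cabinet y at cabinet x = -0.006, 20 mm above the bench.
- door_hinge (a point): the door, grey panel 300 wide x 180 high x 12 mm thick, 0.5 to 0.9 kg. This point: middle of its lower edge, on the hinge line; z along the panel to its upper edge, x through it to the inside. The hook stands on its inner face: 18 mm wide, hidden anywhere up to 48 mm either side of mid-width (not reported; find it by feel). Door and hook are damaged by more than 25 N.
- key_grip (a point): centre of the key's black grip, a block 22 mm (x) x 30 mm (y) x 46 mm high (z). Below it stands a flat steel blade 8 mm (x) x 16 mm (y), 82 mm long; the blade's end lies 105 mm below this point. The key weighs 80 g, stands upright in the stand and its z points up.
- stand: white block 70 x 70 x 45 mm fixed to the bench, with a slot 14 mm (x) x 26 mm (y), 40 mm deep, in the middle of its top; the key stands on the slot's floor, 5 mm above the bench, its blade's flat sides facing the stand's x. Origin at bench level in the middle, z up.
- socket (a point): centre of the mouth of the stand's slot, 45 mm above the bench. With the key fully home the centre of its grip stands 65 mm above this point.
- bottle: bystander: amber bottle with a black cap, 60 mm across, 150 mm high; origin in the centre of its underside
- beaker: bystander: glass beaker, 70 mm across, 90 mm high; origin in the centre of its underside
- jar: bystander: white jar on the back of the cabinet's top, 48 mm across, 50 mm high; origin in the centre of its underside
Not all that is in view belongs to the job. Leave any yellow look-alike of the part that bears key_grip alone.

How it is judged:
On the way, in this order (a step that is already met when the one before it is completed fails the run):
1. the key presses the hook clear of the lip while the door is still shut (value of joint hook above 0.007 m and value of joint door below 0.05 rad and contact force between key and door above 2 N), for 0.1 s.
2. the door is pushed out past the lip (value of joint door above 0.2 rad), for 0.1 s.
3. the door is fully open (value of joint door above 1.4 rad), for 0.1 s.
At the end, for the whole second after the job is handed in: The door lies fully open (joint above 1.4 rad), and the key stands at rest in its stand: grip centre within 15 mm of the socket's axis, 55 to 70 mm above its mouth, tilted less than 0.25 rad (value of joint door above 1.4 rad and horizontal distance between key_grip and socket below 0.015 m and z of key_grip in the frame of socket between 0.055 and 0.07 m and angle between key_grip's own z axis and vertical below 0.25 rad and linear speed of key below 0.02 m/s); the robot touches nothing.
It fails at once if the key, the fingers or the arm bear on the door or its hook with more than 25 N (contact force between any of key, the fingers, the arm and door above 25 N).
It fails at once if the bottle, the beaker or the jar is moved by more than 30 mm (distance of any of bottle, beaker, jar from where it was at the start of the episode above 0.03 m).
It also fails if it takes over 72 s, if anything falls off the work surface, if the arm or the gripper's body presses on something with over 40 N, if the wrist force passes 120 N, or if a joint passes its speed limit or range.

## Working session

There is one attempt and no reset: what is moved stays moved. The work goes in short steps, Python scripts to look and compute and a shell command to move; the robot and the scene stay as the last step left them, time stands still between calls to the robot, and variables do not carry over. Pictures are saved under pics/ and viewed, and the job is handed in when it is done.

```bash
mkdir -p pics
cat > h.py <<'E'
import numpy as np, cv2
from rig import robot
from scipy.spatial.transform import Rotation as R
def snap(cam,name):
    im=robot.camera(cam); cv2.imwrite('pics/'+name,im[:,:,::-1]); return im
def w(cam,p):
    c=robot.calibration(cam); Rm=cv2.Rodrigues(np.array(c['rvec'],float))[0]
    return Rm.T@(np.array(p)-np.array(c['tvec']).ravel())
def proj(cam,P):
    c=robot.calibration(cam);K=np.array([[c['fx'],0,c['cx']],[0,c['fy'],c['cy']],[0,0,1.]])
    return cv2.projectPoints(np.array(P,float).reshape(-1,3),np.array(c['rvec'],float),np.array(c['tvec'],float),K,np.array(c['dist_coeffs'],float))[0].reshape(-1,2)
def ray(cam,uv):
    c=robot.calibration(cam);K=np.array([[c['fx'],0,c['cx']],[0,c['fy'],c['cy']],[0,0,1.]])
    n=cv2.undistortPoints(np.array(uv,float).reshape(-1,1,2),K,np.array(c['dist_coeffs'],float)).reshape(-1,2)
    Rm=cv2.Rodrigues(np.array(c['rvec'],float))[0]
    d=(Rm.T@np.c_[n,np.ones(len(n))].T).T
    o=-Rm.T@np.array(c['tvec'],float).ravel()
    return o,d
def atz(cam,uv,z):
    o,d=ray(cam,uv); return o+d*((z-o[2])/d[:,2])[:,None]
E
python3 - <<'E'
from h import *
np.set_printoptions(precision=4,suppress=True)
for cam in('scene','top'):
    snap(cam,cam+'0.png')
    for n in ['cabinet','gap','door_hinge','key_grip','stand','socket','bottle','beaker','jar']:
        print(cam,n,[(np.round(w(cam,r['point']),4),round(r['confidence'],2)) for r in robot.tip_of(n,cam)[:3]])
o=robot.get_obs();print(o)
E
```

```text
scene cabinet [(array([ 0.5588,  0.1435, -0.0018]), 0.73)]
scene gap [(array([0.5677, 0.1414, 0.1959]), 0.83)]
scene door_hinge []
scene key_grip [(array([ 0.4826, -0.3157,  0.1064]), 0.64), (array([ 0.4855, -0.2143,  0.1075]), 0.57), (array([ 0.3919, -0.2391,  0.1051]), 0.53)]
scene stand [(array([ 0.4849, -0.2145, -0.0015]), 0.57)]
scene socket [(array([ 0.4879, -0.2162,  0.0442]), 0.7)]
scene bottle []
scene beaker [(array([ 0.4921,  0.4169, -0.0021]), 0.7)]
scene jar [(array([0.7254, 0.2095, 0.2027]), 0.65)]
top cabinet [(array([ 0.5568,  0.1444, -0.0005]), 0.69), (array([0.4952, 0.4156, 0.0007]), 0.23)]
top gap [(array([ 0.4881, -0.2113,  0.043 ]), 0.59), (array([0.5699, 0.1438, 0.204 ]), 0.56)]
top door_hinge [(array([0.5543, 0.1448, 0.0199]), 0.71)]
top key_grip [(array([ 0.4842, -0.3154,  0.1047]), 0.79), (array([ 0.4847, -0.2142,  0.1114]), 0.71), (array([ 0.3924, -0.2342,  0.1061]), 0.6)]
top stand [(array([ 0.4859, -0.21  ,  0.0048]), 0.76)]
top socket [(array([ 0.4875, -0.2111,  0.0428]), 0.82)]
top bottle [(array([ 0.646 , -0.2187,  0.0004]), 0.71)]
top beaker [(array([0.4949, 0.4157, 0.0012]), 0.91)]
top jar [(array([0.7291, 0.2124, 0.2029]), 0.82), (array([ 0.6437, -0.2184,  0.0001]), 0.45)]
{'time': 1.0, 'q': array([ 1.1045,  0.5275,  1.4327, -0.    ,  1.1814, -0.1785]), 'joint_velocities': array([ 0.0003,  0.0007, -0.0006,  0.0009, -0.001 , -0.0016]), 'joint_torque': array([  0.0002, -44.0016, -17.6987,   0.0633,   0.0504,  -0.    ]), 'position': array([0.1774, 0.5993, 0.2226]), 'tool_rot': array([0.8012, 0.5984, 0.    , 0.    ]), 'ft_force': array([-0.2412,  0.6134,  0.2672]), 'moment': array([-0.0167,  0.0346, -0.0053]), 'grip_width': 0.08711567579702637}
```

View pics/scene0.png

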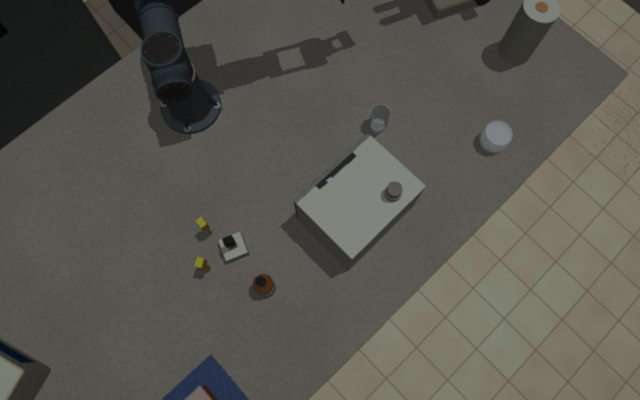

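View pics/top0.png

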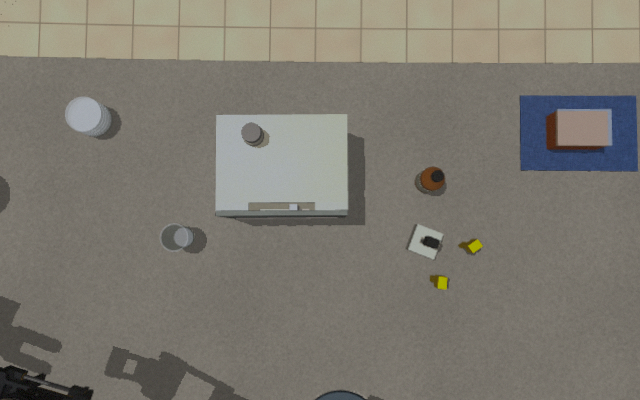

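The black key stands in the white stand at scene (230,242) / top (430,242), and there are two yellow look-alikes near it. The cabinet's gap runs along the top view at row 207, with a pale spot at (293,207). I'll zoom in on both.

Run:
```python
from h import *
np.set_printoptions(precision=4,suppress=True)
im=cv2.imread('pics/top0.png')
a=cv2.resize(im[195:222,210:355],None,fx=5.5,fy=5.5,interpolation=cv2.INTER_NEAREST)
b=cv2.resize(im[215:265,395:490],None,fx=8,fy=8,interpolation=cv2.INTER_NEAREST)
W=800;c=np.zeros((a.shape[0]+b.shape[0]+5,W,3),np.uint8);c[:a.shape[0],:a.shape[1]]=a;c[a.shape[0]+5:,:b.shape[1]]=b
cv2.imwrite('pics/z0.png',c);print(c.shape)
im2=cv2.imread('pics/scene0.png')
for cam in('top','scene'):
    robot.camera(cam)
    for n,z in(('stand',.045),('key_grip',.133),('cabinet',.2)):
        for r in robot.masks_of(n,cam)[:3]:
            m=r['pixels'].astype(np.uint8)
            cs=max(cv2.findContours(m,0,1)[0],key=cv2.contourArea)
            P=atz(cam,cs.reshape(-1,2),z)[:,:2]
            q=cv2.minAreaRect((P*1000).astype(np.float32))
            print(cam,n,round(r['confidence'],2),m.sum(),np.argwhere(m).mean(0)[::-1],q)
c=robot.calibration('top');print(c, w('top',[0,0,0]),w('scene',[0,0,0]))
```

```text
(553, 800, 3)
top stand 0.63 733 [422.9536 240.3806] ((490.9911193847656, -209.62411499023438), (79.33415222167969, 73.69660949707031), 70.3170394897461)
top stand 0.33 13180 [282.2205 167.037 ] ((679.6777954101562, 158.4912109375), (270.6360778808594, 339.8255310058594), 0.7539607286453247)
top key_grip 0.75 225 [438.7822 281.5244] ((394.8175048828125, -224.58326721191406), (42.33327865600586, 32.724674224853516), 89.62200164794922)
top key_grip 0.58 146 [430.9384 241.2671] ((491.1485595703125, -208.0041046142578), (39.872615814208984, 22.594072341918945), 68.74903106689453)
top key_grip 0.46 184 [471.1793 244.7772] ((481.3875732421875, -302.054931640625), (28.895652770996094, 46.268733978271484), 19.14714241027832)
top cabinet 0.92 13183 [281.9886 166.8654] ((659.1011962890625, 146.0666961669922), (238.5352325439453, 301.0302734375), 0.7010526657104492)
scene stand 0.87 484 [235.0888 249.0165] ((495.44500732421875, -213.54156494140625), (75.86051940917969, 80.95719909667969), 69.23863220214844)
scene key_grip 0.45 130 [201.1077 264.1462] ((494.2485046386719, -311.3144226074219), (41.56704330444336, 31.04497718811035), 35.795589447021484)
scene key_grip 0.45 123 [202.6992 224.5691] ((411.0054016113281, -236.01202392578125), (58.689022064208984, 22.28653907775879), 3.2174835205078125)
scene cabinet 0.68 9391 [356.5117 200.6137] ((670.047119140625, 130.54232788085938), (248.5094757080078, 329.6267395019531), 0.9478195309638977)
{'fx': 508.43056896524246, 'fy': 508.43056896524246, 'cx': 321.7832030789272, 'cy': 197.74636294504023, 'dist_coeffs': array([0.048, 0.   , 0.   , 0.   , 0.   ]), 'rvec': array([ 2.196 , -2.1718,  0.0716]), 'tvec': array([0.0463, 0.5998, 1.3129])} [0.5064 0.0469 1.3516] [ 0.9006 -0.2267  1.4974]
```

View pics/z0.png

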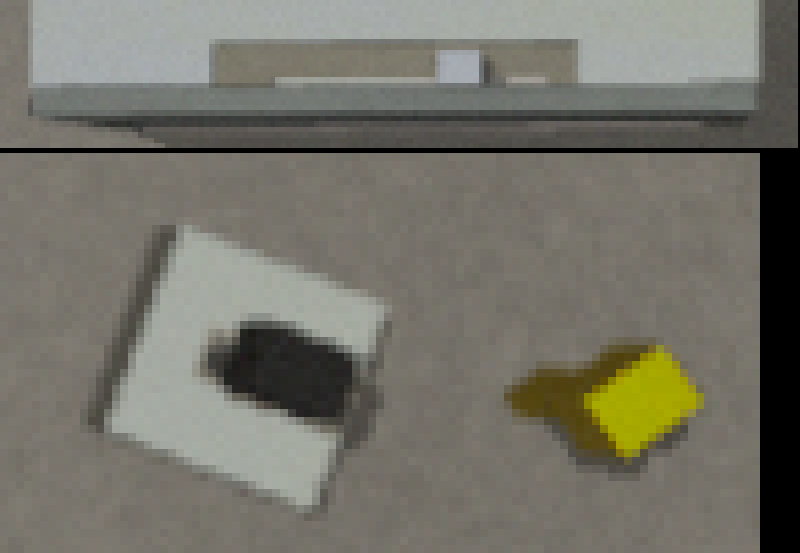

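```bash
cat > fit.py <<'E'
from h import *
from scipy.optimize import minimize
S=8
def box(cx,cy,yaw,dx,dy,z0,z1):
    c,s=np.cos(yaw),np.sin(yaw)
    return np.array([[cx+c*a-s*b,cy+s*a+c*b,z] for a in(-dx/2,dx/2) for b in(-dy/2,dy/2) for z in(z0,z1)])
def hull(cam,P,roi):
    u=(proj(cam,P)-[roi[0],roi[1]]+.5)*S
    m=np.zeros(((roi[3]-roi[1])*S,(roi[2]-roi[0])*S),np.uint8)
    cv2.fillConvexPoly(m,cv2.convexHull(u.astype(np.float32)).astype(np.int32),1)
    return cv2.resize(m.astype(np.float32),(roi[2]-roi[0],roi[3]-roi[1]),interpolation=cv2.INTER_AREA)
E
python3 - <<'E'
from fit import *
np.set_printoptions(precision=4,suppress=True)
rois={'top':(395,215,465,268),'scene':(208,222,258,272)}
ims={c:cv2.imread(f'pics/{c}0.png') for c in rois}
for c,r in rois.items():
    g=cv2.cvtColor(ims[c][r[1]:r[3],r[0]:r[2]],cv2.COLOR_BGR2GRAY); print(c,np.percentile(g,[1,5,20,50,80,95]))
def obs(c):
    r=rois[c];g=cv2.cvtColor(ims[c][r[1]:r[3],r[0]:r[2]],cv2.COLOR_BGR2GRAY).astype(float)
    return g
dk={c:np.clip((75-obs(c))/30,0,1) for c in rois}
# key dark
def cost(p,cams):
    return sum(((hull(c,box(p[0]/100,p[1]/100,p[2]/10,.022,.030,.087,.133),rois[c])-dk[c])**2).sum() for c in cams)
for cams in(['top'],['scene'],['top','scene']):
    r=minimize(cost,[48.6,-21.3,-3.6],args=(cams,),method='Nelder-Mead',options=dict(initial_simplex=[[48.6,-21.3,-3.6],[49.6,-21.3,-3.6],[48.6,-20.3,-3.6],[48.6,-21.3,-2.6]]))
    print('key',cams,r.x/[100,100,10],r.fun)
# stand: bright
br={c:np.clip((obs(c)-np.median(obs(c))-12)/20,0,1) for c in rois}
kx=r.x/[100,100,10]
def cost2(p,cams):
    t=0
    for c in cams:
        # white top face only (sides darker) minus key
        m=hull(c,box(p[0]/100,p[1]/100,p[2]/10,.070,.070,.0449,.045),rois[c])
        wt=cv2.dilate(hull(c,box(*kx,.024,.032,.045,.133),rois[c]),np.ones((3,3)))<.01
        t+=(((m-br[c])**2)*wt).sum()
    return t
for cams in(['top'],['scene'],['top','scene']):
    r=minimize(cost2,[48.6,-21.3,-3.6],args=(cams,),method='Nelder-Mead',options=dict(initial_simplex=[[48.6,-21.3,-3.6],[49.6,-21.3,-3.6],[48.6,-20.3,-3.6],[48.6,-21.3,-2.6]]))
    print('stand',cams,r.x/[100,100,10],r.fun)
sk=r.x/[100,100,10]
out=[]
for c in rois:
    q=rois[c];k=8;z=cv2.resize(ims[c][q[1]:q[3],q[0]:q[2]],None,fx=k,fy=k,interpolation=cv2.INTER_NEAREST)
    for P,col in((box(*sk,.07,.07,.0449,.045),(0,0,255)),(box(*kx,.022,.03,.087,.133),(0,255,0))):
        u=((proj(c,P)-[q[0],q[1]]+.5)*k).astype(np.float32)
        cv2.polylines(z,[cv2.convexHull(u).astype(np.int32)],True,col,1)
    out.append(z)
H=max(o.shape[0] for o in out)
out=[np.pad(o,((0,H-o.shape[0]),(0,0),(0,0))) for o in out]
z=np.hstack(out);z=cv2.resize(z,(800,int(z.shape[0]*800/z.shape[1])));cv2.imwrite('pics/fit0.png',z);print(z.shape)
# cabinet
for c in ('top','scene'):
    pass
E
```

```text
top [ 35.  74. 112. 116. 121. 168.]
scene [ 19.99  46.    83.    87.    90.   129.  ]
key ['top'] [ 0.4885 -0.2115 -0.2171] 19.620418836805555
key ['scene'] [ 0.4914 -0.2139 -0.2792] 91.17058051215278
key ['top', 'scene'] [ 0.4888 -0.2128 -0.2709] 118.92856445312499
stand ['top'] [ 0.4895 -0.2132 -0.3635] 4.687119140625
stand ['scene'] [ 0.4882 -0.213  -0.3582] 24.586767578125002
stand ['top', 'scene'] [ 0.4892 -0.213  -0.3558] 34.3558203125
(353, 800, 3)
```

View pics/fit0.png

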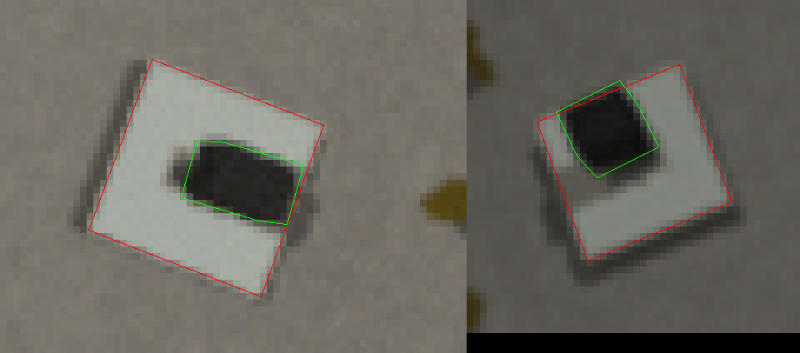

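Stand fits at (0.489, -0.213) with yaw about -20.5°. Both overlays agree, and the key is centred in it. Next: cabinet, gap and the pale block.

Run:
```python
from fit import *
np.set_printoptions(precision=4,suppress=True)
# top: gap corners from zoom (5.5x, origin 210,195), pixel centre offset
z=np.array([[211,40],[577,40],[577,85],[211,85],[437,50],[485,50],[437,84],[485,84],[29,86],[757,84],[29,116],[757,110]],float)
uv=z/5.5+[210,195]-.5
print('z.2',atz('top',uv,.2)); print('hook z.166',atz('top',uv[4:8],.166))
im=cv2.imread('pics/top0.png'); im2=cv2.imread('pics/scene0.png')
a=cv2.resize(im2[130:265,285:430],None,fx=5.5,fy=5.5,interpolation=cv2.INTER_NEAREST)[:600]
cv2.imwrite('pics/z1.png',a)
g=cv2.cvtColor(im,cv2.COLOR_BGR2GRAY).astype(float)
print(g[198:220,225].astype(int),g[198:220,340].astype(int),g[198:220,265].astype(int),g[198:220,294].astype(int))
print(g[207,240:325].astype(int));print(g[205,240:325].astype(int))
```

```text
z.2 [[ 0.5758  0.2197  0.2   ]
 [ 0.5775  0.0687  0.2   ]
 [ 0.5589  0.0685  0.2   ]
 [ 0.5572  0.2193  0.2   ]
 [ 0.5727  0.1264  0.2   ]
 [ 0.5729  0.1066  0.2   ]
 [ 0.5587  0.1262  0.2   ]
 [ 0.5589  0.1064  0.2   ]
 [ 0.556   0.294   0.2   ]
 [ 0.5601 -0.0056  0.2   ]
 [ 0.5437  0.2937  0.2   ]
 [ 0.5494 -0.0057  0.2   ]]
hook z.166 [[0.5746 0.1288 0.166 ]
 [0.5749 0.1084 0.166 ]
 [0.5602 0.1286 0.166 ]
 [0.5604 0.1082 0.166 ]]
[169 170 170 168 167 169 168 166 165 171 170 171 132 116 116 116 119 107
  72  91 115 119] [168 168 169 169 171 169 168 167 170 171 170 149 118 110 116 119 113  67
  48  63  74  79] [171 171 168 171 134 120 120 120 120 117 118 157 125 116 120 119 122  85
  58  63  92  88] [170 168 171 172 123 126 162 168 170 172 170 171 117 107 115 114 116  76
  54  78  91  81]
[171 170 170 171 169 168 170 172 131 120 119 119 121 120 118 121 122 119
 119 118 119 119 119 118 119 117 120 120 122 121 119 119 118 119 122 123
 119 124 120 121 119 120 121 121 125 121 122 119 118 147 166 171 171 170
 172 171 170 110  73  93 112 117 119 119 117 119 118 120 118 120 121 117
 118 118 131 163 167 169 171 169 169 170 169 168 170]
[169 172 169 173 171 171 168 167 129 118 123 119 117 120 121 123 121 121
 121 120 121 118 120 119 118 120 122 120 122 121 123 121 122 119 120 123
 121 124 121 122 122 123 123 122 121 121 121 121 113 146 167 172 171 171
 168 170 169 118 100 115 120 120 121 117 120 122 120 121 119 120 117 121
 119 120 129 160 167 170 170 170 171 169 171 167 170]
```

View pics/z1.png

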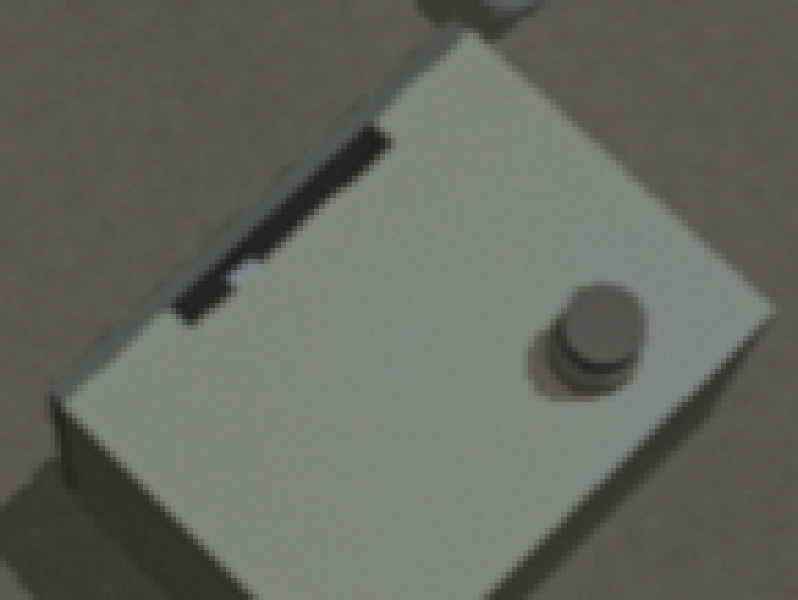

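The pale block shows in both views (top (293,207), scene (329,179)) at about y=0.118, 18–20 mm wide. That makes it a good candidate for the hook, to be confirmed by feel. Next I raise, turn and travel to the key.

```bash
python3 -m creep '{"dp":[[0,0,-1],[0,0,-1],[0,0,-1],[0,0,-1],[0,0,-1],[0,0,-1],[0,0,-1],[0,0,-1],[0,0,-1],[0,0,-1],[0,0,-1],[4,2.06,0],[4,2.06,0],[4,2.06,0],[4,2.06,0],[4,2.06,0],[4,2.06,0],[4,2.06,0],[4,2.06,0],[4,2.06,0]],"turn":[[0,0,8.545],[0,0,8.545],[0,0,8.545],[0,0,8.545],[0,0,8.545],[0,0,8.545],[0,0,8.545],[0,0,8.545],[0,0,8.545],[0,0,8.545],[0,0,8.545],[0,0,0],[0,0,0],[0,0,0],[0,0,0],[0,0,0],[0,0,0],[0,0,0],[0,0,0],[0,0,0]]}' -0.2
```

```text
time: 3.4
position: [0.4507, 0.2981, 0.3328]
tool_rot: [0.984, -0.178, 0.0, -0.0]
ft_force: [0.7, 0.6, 0.3]
grip_width: 0.052
```

```bash
python3 -m creep '{"dp":[[1.96,4.24,0],[1.96,4.24,0],[1.96,4.24,0],[1.96,4.24,0],[1.96,4.24,0],[1.96,4.24,0],[1.96,4.24,0],[1.96,4.24,0],[1.96,4.24,0],[1.96,4.24,0],[1.96,4.1,0],[0,0,3],[0,0,3],[0,0,3],[0,0,3],[0,0,3],[0,0,3],[0,0,0],[0,0,0]],"turn":[[0,0,0],[0,0,0],[0,0,0],[0,0,0],[0,0,0],[0,0,0],[0,0,0],[0,0,0],[0,0,0],[0,0,0],[0,0,0],[0,0,0],[0,0,0],[0,0,0],[0,0,0],[0,0,0],[0,0,0],[0,0,0],[0,0,0]]}'
python3 - <<'E'
from h import *
for c in('scene','top'):
    a=snap(c,c+'1.png')
r=(190,190,290,290) ; A=cv2.imread('pics/scene1.png')[200:290,180:290]; B=cv2.imread('pics/top1.png')[190:280,380:490]
cv2.imwrite('pics/z2.png',cv2.resize(np.hstack([A,B]),None,fx=3.6,fy=3.6,interpolation=cv2.INTER_NEAREST))
E
```

```text
time: 5.3
position: [0.4891, -0.2115, 0.1527]
tool_rot: [0.984, -0.178, -0.0, -0.0]
ft_force: [0.2, -0.7, 0.7]
grip_width: 0.0524
```

View pics/z2.png

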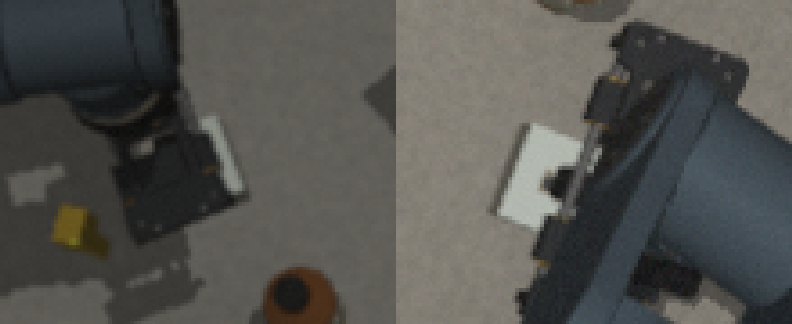

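The gripper sits centred over the stand and the black grip is visible between the jaws. Next I descend and close.

```bash
python3 -m creep '{"dp":[[0,0.12,1.5],[0,0,1.5],[0,0,1.5],[0,0,1.7],[0,0,0]],"turn":[[0,0,0],[0,0,0],[0,0,0],[0,0,0],[0,0,0]]}' && python3 -m creep '{"dp":[[0,0,0],[0,0,0],[0,0,0],[0,0,0],[0,0,0],[0,0,0]],"turn":[[0,0,0],[0,0,0],[0,0,0],[0,0,0],[0,0,0],[0,0,0]]}' 1 50
```

```text
time: 5.9
position: [0.4885, -0.2125, 0.0906]
tool_rot: [0.984, -0.178, -0.0, -0.0]
ft_force: [-0.4, 0.9, -0.2]
grip_width: 0.0524
time: 6.5
position: [0.4888, -0.2127, 0.091]
tool_rot: [0.984, -0.178, 0.0, 0.0]
ft_force: [0.2, 0.4, 3.4]
grip_width: 0.0214
```

```bash
python3 -m creep '{"dp":[[0,0,-1],[0,0,-2],[0,0,-3],[0,0,-3],[0,0,-3],[0,0,-3],[0,0,-3],[0,0,-3],[0,0,-3],[0,0,-0.2]],"turn":[[0,0,0],[0,0,0],[0,0,0],[0,0,0],[0,0,0],[0,0,0],[0,0,-5.3],[0,0,-5.3],[0,0,-5.3],[0,0,-5.3]]}' && python3 -m creep '{"dp":[[0.54,-2.12,0],[1.04,-4.12,0],[1.04,-4.12,0],[1.04,-4.12,0],[1.04,-4.12,0],[1.04,-4.12,0],[1.04,-4.12,0],[1.04,-4.12,0],[0.5,-2,0],[0,0,1.5],[0,0,1.5],[0,0,0],[0,0,0]],"turn":[[0,0,0],[0,0,0],[0,0,0],[0,0,0],[0,0,0],[0,0,0],[0,0,0],[0,0,0],[0,0,0],[0,0,0],[0,0,0],[0,0,0],[0,0,0]]}'
python3 - <<'E'
from h import *
for c in('scene','top'):
    a=snap(c,c+'2.png')
    for r in robot.tip_of('key_grip',c)[:4]: print(c,w(c,r['point']).round(4),round(r['confidence'],2))
o=robot.get_obs();print(o['position'],o['ft_force'],R.from_quat(o['tool_rot']).as_matrix().round(4).tolist())
A=cv2.imread('pics/scene2.png')[120:240,270:400]; B=cv2.imread('pics/top2.png')[150:270,230:360]
cv2.imwrite('pics/z3.png',cv2.resize(np.hstack([A,B]),None,fx=3,fy=3,interpolation=cv2.INTER_NEAREST))
E
```

```text
time: 7.5
position: [0.4902, -0.2136, 0.3374]
tool_rot: [1.0, 0.008, 0.004, 0.003]
ft_force: [0.7, 0.8, -0.9]
grip_width: 0.0217
time: 8.8
position: [0.5673, 0.118, 0.3027]
tool_rot: [1.0, 0.006, -0.0, 0.0]
ft_force: [0.6, 0.0, -1.0]
grip_width: 0.0216
scene [ 0.4808 -0.3187  0.1052] 0.68
scene [0.5668 0.1171 0.3196] 0.41
scene [ 0.3949 -0.2357  0.1071] 0.41
top [ 0.4813 -0.3129  0.1024] 0.62
top [ 0.3915 -0.2393  0.1054] 0.62
[0.56808154 0.11782665 0.30355881] [ 0.29283562 -0.47247029 -1.07212631] [[0.9999, 0.0121, 0.0018], [0.0121, -0.9999, 0.0], [0.0018, -0.0, -1.0]]
```

View pics/z3.png

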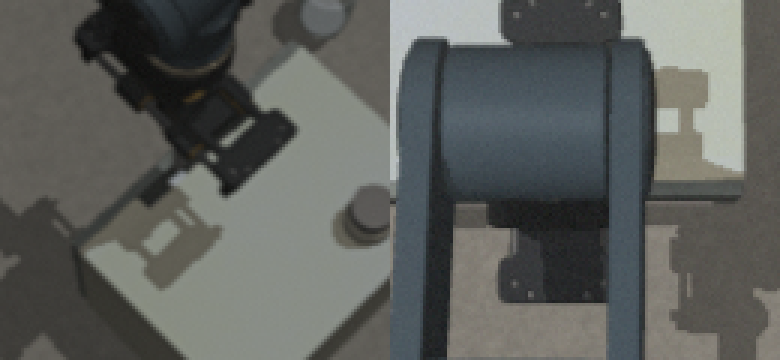

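The scene view shows the gripper above the gap, with the hook's pale top beside it at about (178,178) in the zoom. I'll lower slowly and watch the force.

```bash
python3 -m creep '{"dp":[[0,0,0.5],[0,0,0.5],[0,0,0.5],[0,0,0.4],[0,0,0]],"turn":[[0,0,0],[0,0,0],[0,0,0],[0,0,0],[0,0,0]]}'; python3 -m creep '{"dp":[[0,0,0.4],[0,0,0.3],[0,0,0.3],[0,0,0]],"turn":[[0,0,0],[0,0,0],[0,0,0],[0,0,0]]}'
```

```text
time: 9.5
position: [0.5671, 0.118, 0.2825]
tool_rot: [1.0, 0.006, -0.001, 0.0]
ft_force: [-0.2, -0.3, -0.9]
grip_width: 0.0217
time: 9.9
position: [0.5673, 0.118, 0.273]
tool_rot: [1.0, 0.006, -0.001, 0.0]
ft_force: [0.5, 0.2, -0.6]
grip_width: 0.0216
```

```bash
python3 -m creep '{"dp":[[0,0,0.4],[0,0,0.4],[0,0,0.4],[0,0,0]],"turn":[[0,0,0],[0,0,0],[0,0,0],[0,0,0]]}'
```

```text
time: 10.3
position: [0.5671, 0.1181, 0.2607]
tool_rot: [1.0, 0.006, -0.001, 0.0]
ft_force: [0.3, -0.3, -0.5]
grip_width: 0.0221
```

```bash
python3 -m creep '{"dp":[[0,0,0.2],[0,0,0.2],[0,0,0.2],[0,0,0]],"turn":[[0,0,0],[0,0,0],[0,0,0],[0,0,0]]}';python3 -m creep '{"dp":[[0,0,0.2],[0,0,0]],"turn":[[0,0,0],[0,0,0]]}';python3 -m creep '{"dp":[[0,0,0.2],[0,0,0]],"turn":[[0,0,0],[0,0,0]]}'
```

```text
time: 10.7
position: [0.5674, 0.1181, 0.2552]
tool_rot: [1.0, 0.006, -0.0, 0.0]
ft_force: [0.4, -1.1, -0.9]
grip_width: 0.0215
time: 10.9
position: [0.5675, 0.118, 0.2533]
tool_rot: [1.0, 0.006, -0.0, 0.0]
ft_force: [-0.1, 0.8, -0.7]
grip_width: 0.0215
time: 11.1
position: [0.5679, 0.1181, 0.252]
tool_rot: [1.0, 0.006, 0.0, -0.0]
ft_force: [0.2, 0.2, 0.8]
grip_width: 0.0218
```

Contact is beginning right where it was expected (0.252). I'll press in 2 mm steps.

```bash
for i in 1; do :; done; python3 -m creep '{"dp":[[0,0,0.2],[0,0,0]],"turn":[[0,0,0],[0,0,0]]}';python3 -m creep '{"dp":[[0,0,0.2],[0,0,0]],"turn":[[0,0,0],[0,0,0]]}';python3 -m creep '{"dp":[[0,0,0.2],[0,0,0]],"turn":[[0,0,0],[0,0,0]]}'
```

```text
time: 11.3
position: [0.568, 0.1181, 0.2501]
tool_rot: [1.0, 0.006, 0.001, 0.0]
ft_force: [-0.9, 0.3, 5.4]
grip_width: 0.0215
time: 11.5
position: [0.568, 0.1181, 0.2481]
tool_rot: [1.0, 0.006, 0.001, -0.0]
ft_force: [-0.2, -0.3, 5.1]
grip_width: 0.0218
time: 11.7
position: [0.568, 0.1181, 0.2462]
tool_rot: [1.0, 0.006, 0.001, -0.0]
ft_force: [-1.3, 0.2, 6.5]
grip_width: 0.0213
```

Force matches the hook (about 5 N give-way, then rising). I'll press on to about 10.5 mm.

```bash
python3 -m creep '{"dp":[[0,0,0.2],[0,0,0.15],[0,0,0.1],[0,0,0],[0,0,0]],"turn":[[0,0,0],[0,0,0],[0,0,0],[0,0,0],[0,0,0]]}'; python3 -m creep '{"dp":[[-0.2,0,0],[-0.2,0,0],[0,0,0]],"turn":[[0,0,0],[0,0,0],[0,0,0]]}'
```

```text
time: 12.2
position: [0.568, 0.1181, 0.2422]
tool_rot: [1.0, 0.006, 0.001, 0.0]
ft_force: [-1.2, -0.3, 7.8]
grip_width: 0.0219
time: 12.5
position: [0.5667, 0.118, 0.2432]
tool_rot: [1.0, 0.006, 0.004, -0.0]
ft_force: [1.6, -0.2, 7.5]
grip_width: 0.0214
```

```bash
python3 -m creep '{"dp":[[-0.2,0,0.1],[-0.2,0,0.05],[0,0,0]],"turn":[[0,0,0],[0,0,0],[0,0,0]]}'; python3 -m creep '{"dp":[[-0.2,0,0],[-0.2,0,0],[0,0,0]],"turn":[[0,0,0],[0,0,0],[0,0,0]]}'
```

```text
time: 12.8
position: [0.5631, 0.118, 0.2419]
tool_rot: [1.0, 0.006, 0.005, -0.0]
ft_force: [2.2, 1.0, 8.0]
grip_width: 0.0216
time: 13.1
position: [0.559, 0.1179, 0.2419]
tool_rot: [1.0, 0.006, 0.005, -0.0]
ft_force: [1.3, 0.2, 9.0]
grip_width: 0.0216
```

```bash
python3 -m creep '{"dp":[[-0.2,0,0],[-0.2,0,0],[0,0,0]],"turn":[[0,0,0],[0,0,0],[0,0,0]]}'; python3 -m creep '{"dp":[[-0.2,0,0],[-0.2,0,0],[0,0,0]],"turn":[[0,0,0],[0,0,0],[0,0,0]]}'
```

```text
time: 13.4
position: [0.5547, 0.1178, 0.2419]
tool_rot: [1.0, 0.006, 0.004, -0.0]
ft_force: [1.3, -0.5, 8.5]
grip_width: 0.0217
time: 13.7
position: [0.5503, 0.1177, 0.2418]
tool_rot: [1.0, 0.006, 0.004, 0.0]
ft_force: [1.2, -0.7, 8.8]
grip_width: 0.0217
```

```bash
python3 -m creep '{"dp":[[-0.3,0,0],[-0.3,0,0],[-0.3,0,0],[-0.3,0,0],[0,0,0]],"turn":[[0,0,0],[0,0,0],[0,0,0],[0,0,0],[0,0,0]]}'; python3 -m creep '{"dp":[[-0.4,0,0],[-0.4,0,0],[-0.4,0,0],[-0.4,0,0],[0,0,0]],"turn":[[0,0,0],[0,0,0],[0,0,0],[0,0,0],[0,0,0]]}'
python3 - <<'E'
from h import *
for c in('scene','top'):
    a=snap(c,c+'3.png')
A=cv2.imread('pics/scene3.png')[120:240,270:400]; B=cv2.imread('pics/top3.png')[150:270,220:370]
cv2.imwrite('pics/z4.png',cv2.resize(np.hstack([A,B]),None,fx=2.8,fy=2.8,interpolation=cv2.INTER_NEAREST))
E
```

```text
time: 14.2
position: [0.5368, 0.1176, 0.2412]
tool_rot: [1.0, 0.006, 0.002, 0.0]
ft_force: [-0.7, -0.4, 9.3]
grip_width: 0.0216
time: 14.7
position: [0.5188, 0.1173, 0.2404]
tool_rot: [1.0, 0.006, -0.0, 0.0]
ft_force: [-2.2, -0.4, 7.6]
grip_width: 0.0215
```

View pics/z4.png

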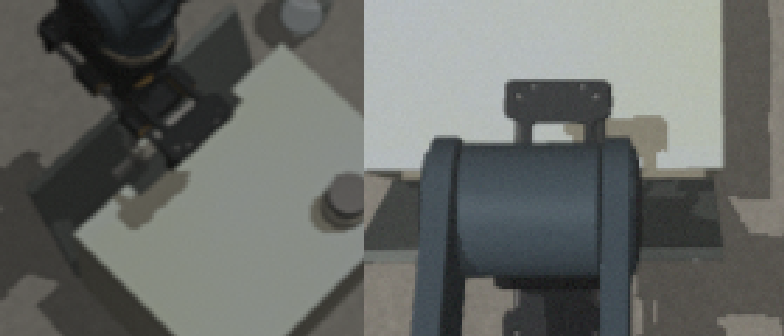

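The door is ajar at about 0.3 rad and its dark inner face is visible in both views. Forces are low, so I keep pushing.

```bash
python3 -m creep '{"dp":[[-0.5,0,0],[-0.5,0,0],[-0.5,0,0],[-0.5,0,0],[-0.5,0,0],[0,0,0]],"turn":[[0,0,0],[0,0,0],[0,0,0],[0,0,0],[0,0,0],[0,0,0]]}'; python3 -m creep '{"dp":[[-0.5,0,0],[-0.5,0,0],[-0.5,0,0],[-0.5,0,0],[-0.5,0,0],[-0.5,0,0],[0,0,0]],"turn":[[0,0,0],[0,0,0],[0,0,0],[0,0,0],[0,0,0],[0,0,0],[0,0,0]]}'
python3 - <<'E'
from h import *
for c in('scene','top'):
    a=snap(c,c+'4.png')
A=cv2.imread('pics/scene4.png')[100:240,230:400]; B=cv2.imread('pics/top4.png')[150:290,210:370]
cv2.imwrite('pics/z5.png',cv2.resize(np.hstack([A,B]),None,fx=2.4,fy=2.4,interpolation=cv2.INTER_NEAREST))
E
```

```text
time: 15.4
position: [0.492, 0.1169, 0.2391]
tool_rot: [1.0, 0.006, -0.003, 0.0]
ft_force: [-3.6, -0.4, 2.9]
grip_width: 0.0218
time: 16.1
position: [0.4629, 0.1169, 0.2392]
tool_rot: [1.0, 0.006, -0.001, -0.0]
ft_force: [-2.7, -0.4, -1.4]
grip_width: 0.0217
```

View pics/z5.png

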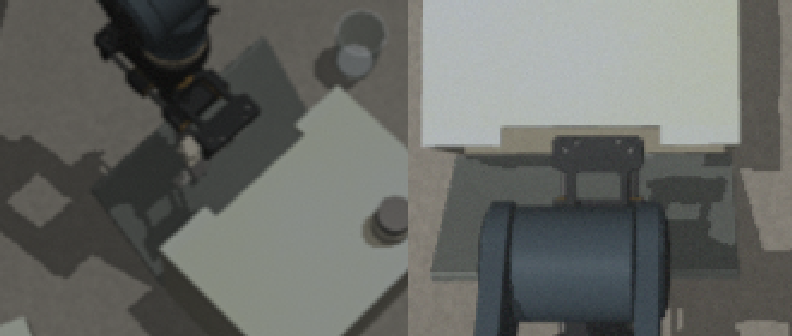

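The door is well past 0.5 rad. The small -x force suggests the hook's nose is leaning on the blade, so I'll lift the key clear.

```bash
python3 -m creep '{"dp":[[-0.2,0,-0.5],[-0.2,0,-0.5],[0,0,-0.5],[0,0,-1],[0,0,-1],[0,0,0]],"turn":[[0,0,0],[0,0,0],[0,0,0],[0,0,0],[0,0,0],[0,0,0]]}'
python3 - <<'E'
from h import *
for c in('scene','top'):
    a=snap(c,c+'5.png')
A=cv2.imread('pics/scene5.png')[100:240,230:400]; B=cv2.imread('pics/top5.png')[150:290,210:370]
cv2.imwrite('pics/z6.png',cv2.resize(np.hstack([A,B]),None,fx=2.4,fy=2.4,interpolation=cv2.INTER_NEAREST))
E
```

```text
time: 16.8
position: [0.4624, 0.1168, 0.2767]
tool_rot: [1.0, 0.006, 0.003, -0.0]
ft_force: [1.1, -0.4, -1.2]
grip_width: 0.0212
```

View pics/z6.png

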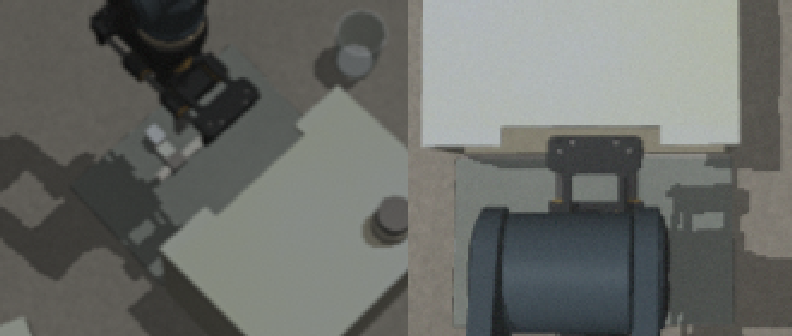

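The door has swung free and is sinking. I'll lift and return above the stand.

```bash
python3 -m creep '{"dp":[[0,0,-2],[0,0,-2],[0,0,-2],[1.2,2.0,0],[1.75,3.74,0],[1.75,3.74,0],[1.75,3.74,0],[1.75,3.74,0],[1.75,3.74,0],[1.75,3.74,0],[1.75,3.74,0],[0.5,1.7,0],[0,0,0],[0,0,0]],"turn":[[0,0,7.07],[0,0,7.07],[0,0,7.07],[0,0,0],[0,0,0],[0,0,0],[0,0,0],[0,0,0],[0,0,0],[0,0,0],[0,0,0],[0,0,0],[0,0,0],[0,0,0]]}'
python3 - <<'E'
from h import *
o=robot.get_obs();Rm=R.from_quat(o['tool_rot']).as_matrix();print(o['position'],Rm.round(4).tolist(),o['ft_force'])
d=np.array([.4888,-.2127,.16])-o['position'];print('d tool cm',(Rm.T@d*100).round(2),'yaw',np.degrees(np.arctan2(Rm[1,0],Rm[0,0])))
for c in('scene','top'):
    a=snap(c,c+'6.png')
    for n in('door_hinge','key_grip'):
        for r in robot.tip_of(n,c)[:4]: print(c,n,w(c,r['point']).round(4),round(r['confidence'],2))
E
```

```text
time: 18.3
position: [0.4861, -0.2111, 0.334]
tool_rot: [0.984, -0.178, -0.001, -0.001]
ft_force: [-0.8, 0.1, -0.5]
grip_width: 0.0216
[ 0.48611768 -0.21108834  0.33395226] [[0.9365, -0.3506, -0.0013], [-0.3506, -0.9365, 0.0021], [-0.002, -0.0015, -1.0]] [-0.84885947  0.14449364 -0.50131598]
d tool cm [ 0.34  0.08 17.39] yaw -20.524269058278858
scene door_hinge [0.55   0.1415 0.0218] 0.95
scene key_grip [ 0.4815 -0.3168  0.1046] 0.54
scene key_grip [ 0.4946  0.4148 -0.0015] 0.51
top door_hinge [0.5579 0.1424 0.0229] 0.61
top key_grip [ 0.4869 -0.2108  0.3558] 0.58
top key_grip [ 0.5584  0.1425 -0.0022] 0.38
top key_grip [ 0.3917 -0.2363  0.1037] 0.37
```

View pics/scene6.png

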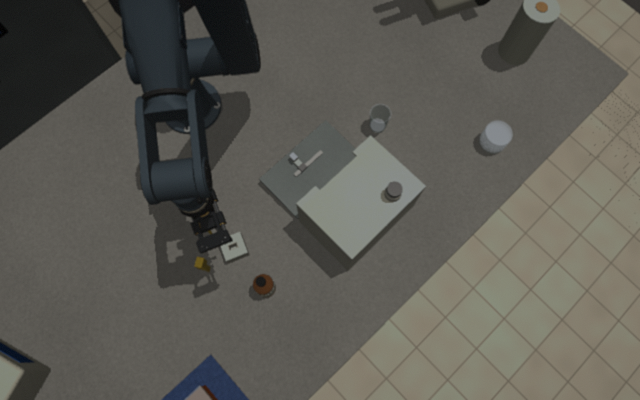

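View pics/top6.png

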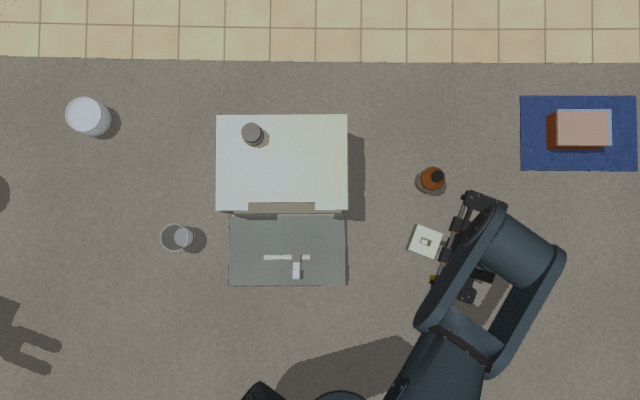

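The door lies flat in both views: top view spans rows 215–286, with the hook bar at about (290,257). Bottle, beaker and jar are unmoved. The empty slot is visible at top (425,241), so I'll measure it and the door edge.

Run:
```python
from h import *
np.set_printoptions(precision=4,suppress=True)
im=cv2.imread('pics/top6.png');g=cv2.cvtColor(im,cv2.COLOR_BGR2GRAY).astype(float)
sl=g[234:249,416:436];print(sl.astype(int))
m=np.clip((150-sl)/40,0,1);m[:, :]*=1
yy,xx=np.mgrid[234:249,416:436]
m[(abs(xx-425.5)>7)|(abs(yy-241.5)>5)]=0
u=[(m*xx).sum()/m.sum(),(m*yy).sum()/m.sum()];print(u,atz('top',[u],.045),proj('top',[[.489,-.213,.045]]))
print('door edge proj 1.4,1.5', [proj('top',[[.552-.18*np.sin(t)+.012*0*np.cos(t),.27,.02+.18*np.cos(t)],[.552-.18*np.sin(t)+.012*np.cos(t),.27,.02+.18*np.cos(t)+.012*np.sin(t)]]).tolist() for t in(1.2,1.4,1.5)])
print(g[276:295,240].astype(int))
A=cv2.resize(im[220:262,400:452],None,fx=12,fy=12,interpolation=cv2.INTER_NEAREST);cv2.imwrite('pics/z7.png',A)
```

```text
[[182 181 179 181 180 184 180 181 180 182 179 179 180 181 180 178 180 182
  179 179]
 [177 181 180 180 182 181 182 180 181 178 179 178 179 178 181 177 177 181
  181 180]
 [178 178 180 183 177 173 172 180 180 181 180 180 179 180 179 180 179 180
  179 180]
 [180 179 180 181 178 152 142 159 166 175 177 179 179 179 181 180 180 181
  177 180]
 [180 183 182 181 168 136 118 124 124 140 159 171 179 181 181 179 181 179
  180 181]
 [181 180 182 176 160 132 144 164 149 125 117 133 146 161 173 177 183 178
  180 179]
 [179 178 182 173 148 148 174 179 178 166 158 143 111 112 137 153 168 180
  180 180]
 [180 180 182 165 140 157 179 179 179 181 182 159 104  77 103 138 172 178
  177 181]
 [180 179 177 160 136 160 182 181 178 178 181 152 101  81 108 154 177 179
  180 182]
 [180 180 177 175 165 163 162 172 179 180 173 136  86  84 129 169 177 182
  179 179]
 [180 181 182 181 178 175 171 167 158 162 152 107  78 104 153 178 181 180
  181 183]
 [179 181 180 180 182 182 181 176 171 170 161 130 102 117 160 178 179 180
  179 179]
 [177 183 183 180 179 179 181 181 181 180 177 168 157 150 168 180 181 179
  180 179]
 [181 181 181 180 180 181 179 183 182 178 180 178 177 178 180 181 180 177
  180 181]
 [179 181 179 182 179 180 179 180 179 182 180 179 180 180 181 180 181 177
  180 180]]
[np.float64(427.20648648648654), np.float64(241.46594594594598)] [[ 0.4887 -0.2175  0.045 ]] [[425.4179 241.3184]]
door edge proj 1.4,1.5 [[[232.58642342735675, 282.0610276063146], [231.8128558633171, 280.6994420554635]], [[234.9381763686995, 284.5913719264686], [234.13626141329576, 284.24433611508414]], [[236.1313669159573, 284.74360010596797], [235.32920685691388, 284.88271450477845]]]
[124 126 126 126 126 128 128 125 129 112 106 121 121 119 121 121 122 118
 121]
```

View pics/z7.png

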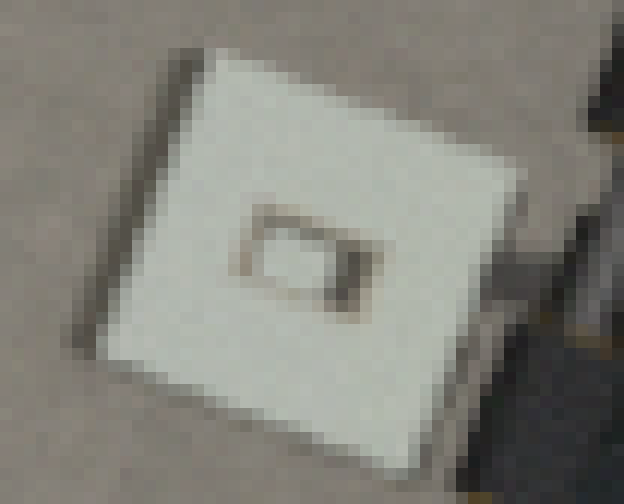

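The slot centre at pixel (425.2,241.4) matches the predicted (425.4,241.3). The door edge at about row 285 matches 1.5 rad. I'll descend to just above the mouth.

```bash
python3 -m creep '{"dp":[[0.3,0.08,2],[0,0,3],[0,0,3],[0,0,3],[0,0,3],[0,0,3],[0,0,2],[0,0,0],[0,0,0]],"turn":[[0,0,0],[0,0,0],[0,0,0],[0,0,0],[0,0,0],[0,0,0],[0,0,0],[0,0,0],[0,0,0]]}'
python3 - <<'E'
from h import *
o=robot.get_obs();Rm=R.from_quat(o['tool_rot']).as_matrix();print(o['position'],Rm.round(4).tolist(),o['ft_force'],o['moment'])
d=np.array([.4888,-.2127,.141])-o['position'];print('d tool cm',(Rm.T@d*100).round(2))
for c in('scene','top'):
    a=snap(c,c+'7.png')
A=cv2.imread('pics/scene7.png')[200:290,180:290]; B=cv2.imread('pics/top7.png')[190:280,380:490]
cv2.imwrite('pics/z8.png',cv2.resize(np.hstack([A,B]),None,fx=3.6,fy=3.6,interpolation=cv2.INTER_NEAREST))
E
```

```text
time: 19.5
position: [0.4896, -0.2136, 0.1449]
tool_rot: [0.984, -0.178, 0.0, 0.0]
ft_force: [-0.5, -0.4, 0.2]
grip_width: 0.022
[ 0.48959653 -0.21359043  0.14486983] [[0.9369, -0.3495, 0.0001], [-0.3495, -0.9369, -0.0001], [0.0001, 0.0, -1.0]] [-0.4838293  -0.38363849  0.15480728] [-0.09649186  0.05480739  0.01368674]
d tool cm [-0.11 -0.06  0.39]
```

View pics/z8.png

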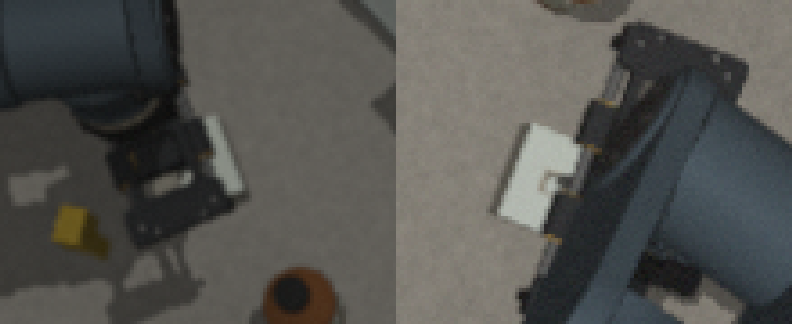

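The gripper hangs over the slot, whose edge shows at zoom (548,182). I'll insert slowly.

```bash
python3 -m creep '{"dp":[[-0.1,-0.06,0.4],[0,0,0.4],[0,0,0.4],[0,0,0.4],[0,0,0]],"turn":[[0,0,0],[0,0,0],[0,0,0],[0,0,0],[0,0,0]]}'; python3 -m creep '{"dp":[[0,0,0.5],[0,0,0.5],[0,0,0]],"turn":[[0,0,0],[0,0,0],[0,0,0]]}'
```

```text
time: 20.1
position: [0.4881, -0.2127, 0.1279]
tool_rot: [0.984, -0.178, -0.001, -0.0]
ft_force: [-0.0, 0.4, -0.2]
grip_width: 0.0217
time: 20.4
position: [0.488, -0.2126, 0.1177]
tool_rot: [0.984, -0.178, -0.001, -0.0]
ft_force: [0.2, -0.6, -1.4]
grip_width: 0.0217
```

Tip is at about z=0.032, inside the slot (mouth 0.045), with no contact force. Continuing down.

```bash
python3 -m creep '{"dp":[[0.05,0,0.5],[0,0,0.5],[0,0,0.5],[0,0,0.5],[0,0,0]],"turn":[[0,0,0],[0,0,0],[0,0,0],[0,0,0],[0,0,0]]}'; python3 -m creep '{"dp":[[0,0,0.2],[0,0,0.2],[0,0,0.1],[0,0,0]],"turn":[[0,0,0],[0,0,0],[0,0,0],[0,0,0]]}'; python3 -m creep '{"dp":[[0,0,0.1],[0,0,0]],"turn":[[0,0,0],[0,0,0]]}'
```

```text
time: 20.9
position: [0.4884, -0.2127, 0.0977]
tool_rot: [0.984, -0.178, -0.001, -0.0]
ft_force: [-1.0, -0.9, -0.8]
grip_width: 0.0215
time: 21.3
position: [0.4889, -0.213, 0.0935]
tool_rot: [0.984, -0.178, -0.0, -0.0]
ft_force: [-0.0, -0.3, -0.8]
grip_width: 0.0219
time: 21.5
position: [0.4889, -0.2131, 0.0926]
tool_rot: [0.984, -0.178, 0.0, 0.0]
ft_force: [-0.5, -0.0, -0.8]
grip_width: 0.0216
```

```bash
python3 -m creep '{"dp":[[0,0,0.1],[0,0,0.05],[0,0,0]],"turn":[[0,0,0],[0,0,0],[0,0,0]]}'; python3 -m creep '{"dp":[[0,0,0.1],[0,0,0]],"turn":[[0,0,0],[0,0,0]]}'
```

```text
time: 21.8
position: [0.489, -0.2131, 0.0911]
tool_rot: [0.984, -0.178, 0.0, 0.0]
ft_force: [-0.2, -0.5, 0.0]
grip_width: 0.0217
time: 22.0
position: [0.489, -0.2131, 0.091]
tool_rot: [0.984, -0.178, 0.0, 0.0]
ft_force: [-1.1, 0.5, 6.9]
grip_width: 0.0216
```

The key is on the slot floor at the same height where it was grasped. I'll release it and rise straight up.

```bash
python3 -m creep '{"dp":[[0,0,-0.05],[0,0,0],[0,0,0],[0,0,0],[0,0,0],[0,0,0]],"turn":[[0,0,0],[0,0,0],[0,0,0],[0,0,0],[0,0,0],[0,0,0]]}' -0.2; python3 -m creep '{"dp":[[0,0,-1],[0,0,-2],[0,0,-3],[0,0,-3],[0,0,-4],[0,0,-4],[0,0,-4],[0,0,0]],"turn":[[0,0,0],[0,0,0],[0,0,0],[0,0,0],[0,0,0],[0,0,0],[0,0,0],[0,0,0]]}'; python3 -m creep '{"dp":[[-2,-4,0],[-2,-4,0],[-2,-4,0],[-2,-4,0],[0,0,0],[0,0,0]],"turn":[[0,0,0],[0,0,0],[0,0,0],[0,0,0],[0,0,0],[0,0,0]]}'
python3 - <<'E'
from h import *
for c in('scene','top'):
    a=snap(c,c+'8.png')
    for n in('key_grip','socket','bottle','beaker','jar','door_hinge'):
        for r in robot.tip_of(n,c)[:3]: print(c,n,w(c,r['point']).round(4),round(r['confidence'],2))
im=cv2.imread('pics/top8.png');im2=cv2.imread('pics/scene8.png')
A=cv2.resize(im[215:268,395:465],None,fx=5.7,fy=5.7,interpolation=cv2.INTER_NEAREST);B=cv2.resize(im2[215:268,195:265],None,fx=5.7,fy=5.7,interpolation=cv2.INTER_NEAREST);cv2.imwrite('pics/z9.png',np.hstack([A,B]))
E
```

```text
time: 22.6
position: [0.4889, -0.213, 0.0904]
tool_rot: [0.984, -0.178, -0.0, -0.0]
ft_force: [-0.1, -0.7, -0.2]
grip_width: 0.0513
time: 23.4
position: [0.4919, -0.2149, 0.3074]
tool_rot: [0.984, -0.178, 0.006, 0.003]
ft_force: [0.9, -0.7, -1.1]
grip_width: 0.0523
time: 24.0
position: [0.4696, -0.0343, 0.3006]
tool_rot: [0.984, -0.177, 0.0, 0.0]
ft_force: [0.7, -0.3, -0.9]
grip_width: 0.0521
scene key_grip [ 0.4815 -0.3151  0.103 ] 0.7
scene key_grip [ 0.3944 -0.2376  0.1043] 0.43
scene key_grip [4.957e-01 4.136e-01 4.000e-04] 0.17
scene socket [ 0.4875 -0.2146  0.0453] 0.59
scene bottle [ 0.6521 -0.2268  0.0025] 0.94
scene bottle [ 4.842e-01 -2.121e-01  3.000e-04] 0.34
scene beaker [ 0.4937  0.4159 -0.0016] 0.87
scene beaker [0.5698 0.1412 0.1956] 0.46
scene jar [0.726  0.2093 0.2019] 0.66
scene door_hinge [0.5489 0.143  0.022 ] 0.56
top key_grip [ 0.3928 -0.2355  0.1064] 0.77
top key_grip [ 0.4914 -0.2134  0.1092] 0.7
top key_grip [ 0.4831 -0.314   0.1053] 0.6
top socket [ 0.4899 -0.2133  0.0442] 0.75
top socket [ 0.4872 -0.2157  0.1116] 0.51
top beaker [0.4926 0.4159 0.002 ] 0.59
top beaker [ 0.4867 -0.2152  0.1115] 0.2
top door_hinge [0.5531 0.1434 0.0193] 0.76
```

View pics/top8.png

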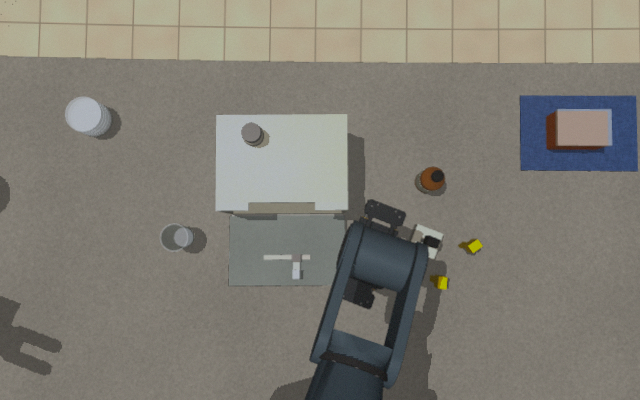

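View pics/z9.png

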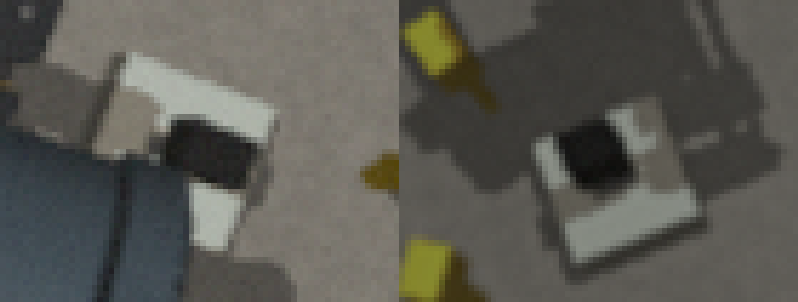

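The key stands upright in the stand just as at the start (grip centre at 0.491, -0.213, 0.109). The door lies open, the bystanders have not moved, and the arm is clear. I'm handing in.

```bash
python3 -m creep '{"dp":[[0,0,0],[0,0,0],[0,0,0]],"turn":[[0,0,0],[0,0,0],[0,0,0]]}'; python3 -c "
from rig import robot
print(robot.hand_in())"
```

```text
time: 25.0
position: [0.47, -0.0351, 0.3006]
tool_rot: [0.984, -0.178, 0.0, 0.0]
ft_force: [0.1, 0.3, -0.7]
grip_width: 0.0525
the job is handed in; nothing more can be done
None
```

The cabinet is open and the key is back in its stand; I handed the job in at about 25 s of the 72 s. No verdict is reported.

**What I did:** The likely hook showed as a pale block in the gap, about 26 mm off mid-width. I lowered the key there and felt contact at the expected depth. I pressed it down about 10 mm at 6–10 N, then pushed the door out while holding it down, with under 4 N sideways. Once the door was well past 0.5 rad I lifted the key clear, and the door sank open by itself. I then put the key back on the floor of its slot and let go.

**Last checks:**
- **Door:** its outer edge sits where 1.5 rad would put it (about row 285 in the top view; the hinge model gave 284.8). 1.4 rad would look almost the same there (284.4), so this relies on the door lying flat in both views.
- **Key:** it stands upright at about (0.491, -0.213), grip 65 mm above the slot's mouth and within 2 mm of its axis. The scene-camera network missed the black key in that last picture and found only the yellow look-alikes. The top-camera network did find it, and I confirmed it by eye in both views.
- **Bystanders:** bottle, beaker and jar look unmoved, within camera accuracy. The top-camera network missed the bottle and jar in that last picture, but both are plainly in place there.
- **Robot:** the arm was clear, with about zero force.

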